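# Drop walnuts into a mug by twisting a spring-return knob

## Robot

A 6-joint arm with a two-finger parallel gripper is mounted at the origin on a cart in front of the work surface, level with it; the furniture and walls round the work are solid. World frame = base frame: x ahead of the robot, y to its left, z up, the work surface at z = 0. Lengths are in m, angles in rad, forces in N, time in s.
With the tool pointing down it reaches from about 0.35 to 0.85 m from the base axis. Payload 8.1 kg.
Tool frame: the origin (TCP) lies between the finger pads; the fingertips stand 19 mm ahead of it and the grasp point (between the pads) is the TCP (bot.finger_overhang is the distance from the TCP to the fingertips, in m); z points along the fingers, y is the line along which they close (so a half turn about z gives the same grasp; the last joint's range is limited). The gripper opens to 85 mm and grips with 20 to 120 N. Pads are 22 mm wide; open, the fingers measure 114 mm over their backs; the gripper's body (76 mm by 85 mm) begins 54 mm behind the grasp point. The pads swing forward as they close: fully open they stand 13 mm farther back than shut.
Start: joints at [1.178, 0.13, 1.488, -0, 1.523, -0.085], TCP at [0.182, 0.572, 0.227] pointing down, gripper open.
Joint ranges: [-2.96, 2.96], [-0.89, 2.26], [0.02, 2.5], [-1.34, 4.48], [0, 2.73], [-2.66, 2.66]. Speed limits (rad/s): [2.39, 2.39, 2.79, 3.14, 3.14, 3.14].

## Interface

Orientations are given as a unit quaternion [x, y, z, w].
In Python, from station import bot, optics gives the robot as it stands.
- The arm moves only by the shell command python3 -m handwheel 'ROWS' [FORCE]. ROWS is a JSON object of lists of equal length, an entry for each row: "gripper": the opening, from -1 (shut) to 1 (fully open); "offset": the shift along the tool's x, y, z in cm, a list of three; "roll": the turn about the tool's z in rad. In form: {"gripper": [gripper, ...], "offset": [[tx, ty, tz], ...], "roll": [roll, ...]}. A call has 1 to 20 rows; each row shifts and turns the commanded pose from where the row before left it, along the tool's axes as they then stand; what a row does not reach is not made up. A row lasts 1/12 s, in which the tool goes at most 41.7 mm and 7.16 degrees, less where a joint would pass 70% of its speed; a pose out of reach is approached as far as the arm can. A call is refused whole if a number of a shift passes 4.17 or a number of a turn 0.125, either way. A call with a gripper value outside its range is refused whole. The fingers move at their own pace and stop on an object; FORCE is the grip in N (left out, the last holds). Time passes only in rows, so rows that do not move let the fingers close. It gives the time, the measured TCP pose, the force, the opening and the grip force at its end, in the units of the state.
- bot.read_state(): the state, without advancing time (a new reading comes with each control period).
- optics.get_image(name): name is "scene" or "top" or "wrist"; returns a dict with "pixels" (420x560x3 uint8, red, green, blue), "range_z" (420x560 float32, m along the optical axis (not along the pixel's ray), 0 where there is no reading), "camera_matrix" (3x3 intrinsics, pixels), "R" (3x3) and "t" (3): a world point X has camera coordinates R X + t; the wrist camera has in their place "hand_eye" (4x4, takes a point from camera to tool coordinates, whose origin is the TCP and whose axes are the flange's). Camera axes: x right, y down, z forward; pixel columns grow to the right and rows downward; lengths in m; the calibration is good to about 2 mm. A picture is of the moment at which its call begins: read the wrist's pose just before it.
- bot.close_job(): hands the job in; it is judged then, once.
The state is a dict: "time_s": time; "q": joint angles; "dq": joint speeds; "tau": joint torques, N m; "ee_pos": TCP position; "orientation": TCP orientation; "ft_force": force on the tool from outside, world axes, zero at the start; "moment": the same for the moment, N m; "opening": finger opening in m; "finger_force": force on a finger pad.
Only numpy, scipy, OpenCV 4.12 (cv2) and the standard library are available. Lean on these libraries where they do the work, as an engineer would, in place of code of your own. Each camera call takes 0.05 s, during which the arm holds its last target. There are 200 camera calls.

## Task

Get both walnuts out of the dispenser into the mug that stands under its clear tube: twist the knob on top clockwise all the way to its stop, keep it there a moment until the nuts have dropped, and let go so that it springs fully back. Leave the mug standing where it is and do not disturb the salt shaker, lemon and spice jar.

Things in the scene. Friction and masses are not known exactly. Their poses are not given: they have to be found in the camera images.
- dispenser: white nut dispenser, fixed. Origin on the worktop under the axis of its clear tube; local x points to the column behind, -x is the open front. Tube 48 mm wide, 146-218 mm high, closed below by a steel shutter 139-144 mm high, free beneath. Column 62 mm wide, front face 66 mm behind the tube axis (10 mm high foot from 70 mm, 90 mm wide). Knob on top of the housing behind the tube
- drop_point (a point): point on the worktop vertically below the tube's axis; fixed to the dispenser, same axes
- knob_center (a point): middle of the knob's black bar grip, on its vertical turning axis, 60 mm behind the tube's axis. Bar 104 long, 14 thick, 30 mm tall (231-261 mm high), free all round; below it a 38 mm round hub, then the housing top at 223 mm. At rest the bar lies 0.6 rad anticlockwise (from above) of the dispenser's local y, its left end nearer to the front
- knob_end (a point): point in the left end of the bar (seen from the front; white pointer line on top) at mid height, 45 mm from the axis; moves with the knob. Twisting clockwise moves it away from the front
- knob (a joint): knob angle, rad: 0 at rest (held by a spring), grows clockwise seen from above, stop at 1.2. Spring torque 0.05 Nm at rest, 0.22 Nm at the stop. It swings the shutter out from under the tube towards local +y (139-144 mm high); the tube opens only near the stop, then the nuts fall
- mug: ribbed off-white mug, loose, 0.36 kg, 104 mm high, 108 mm outer diameter, wall about 6 mm, standing under the tube. Origin under the middle of mug plus handle: the cup's axis is at local (0, 18 mm); the handle points to local -y, a loop 16 mm thick that reaches 91 mm from the cup's axis
- mug_center (a point): centre of the round cup's underside, on the cup's axis; fixed to the mug, same axes
- walnut0: walnut, 30 mm ball, lowest in the tube; origin at its centre
- walnut1: walnut, 30 mm ball, the upper one in the tube; origin at its centre
- salt_shaker: salt shaker, 44 mm diameter, 90 mm high, on the range between the burners, bystander; origin centre of underside
- lemon: lemon, 78x55x56 mm, on the range between the burners, bystander; origin centre of underside
- spice_jar: spice jar with red cap, 44 mm diameter, 105 mm high, at the back of the range between the burners, bystander; origin centre of underside

How it is judged:
On the way:
1. the knob is held at its stop (over 1.1 rad of 1.2) with the mug under the tube (value of joint knob above 1.1 rad and horizontal distance between mug_center and drop_point below 0.035 m), for 0.2 s.
At the end, for the whole second after the job is handed in: The knob has sprung back (under 0.1 rad), the mug stands upright and still under the tube (axes within 35 mm), and both walnuts lie in the mug (value of joint knob below 0.1 rad and horizontal distance between mug_center and drop_point below 0.035 m and angle between mug's own z axis and vertical below 0.15 rad and height (world z) of mug below 0.01 m and linear speed of mug below 0.03 m/s and horizontal distance between each of walnut0, walnut1 and mug_center below 0.05 m and height (world z) of each of walnut0, walnut1 below 0.1 m); the robot touches nothing.
It fails at once if the salt shaker, lemon or spice jar is moved more than 30 mm (distance of any of salt_shaker, lemon, spice_jar from where it was at the start of the episode above 0.03 m).
It fails at once if the mug is tipped over (angle between mug's own z axis and vertical above 0.8 rad).
It fails at once if the mug is shoved more than 40 mm (distance of mug from where it was at the start of the episode above 0.04 m).
It also fails if it takes over 32 s, if anything falls off the work surface, if the arm or the gripper's body presses on something with over 40 N, if the wrist force passes 120 N, or if a joint passes its speed limit or range.

## Working session

There is one attempt and no reset: what is moved stays moved. The work goes in short steps, Python scripts to look and compute and a shell command to move; the robot and the scene stay as the last step left them, time stands still between calls to the robot, and variables do not carry over. Pictures are saved under pics/ and viewed, at most 10 in all, crops included, and the job is handed in when it is done.

```bash
mkdir -p pics; python3 - <<'E'
from station import bot, optics
import cv2,numpy as np
for n in("scene","top"):
    d=optics.get_image(n); cv2.imwrite(f"pics/{n}0.png",d["pixels"][:,:,::-1]); np.savez(f"{n}0.npz",**{k:v for k,v in d.items()})
s=bot.read_state();print(s["time_s"],s["ee_pos"],s["orientation"],s["opening"])
E
```

```text
0.1 [0.18157118 0.57134022 0.2257478 ] [ 1.53308720e-01  9.88177994e-01 -8.07348100e-04 -1.92269277e-04] 0.08551343702724251
```

View pics/scene0.png

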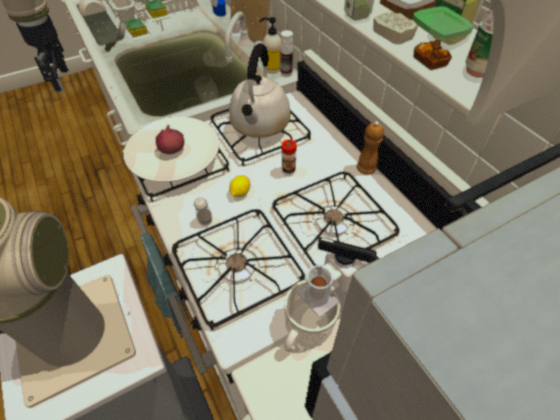

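View pics/top0.png

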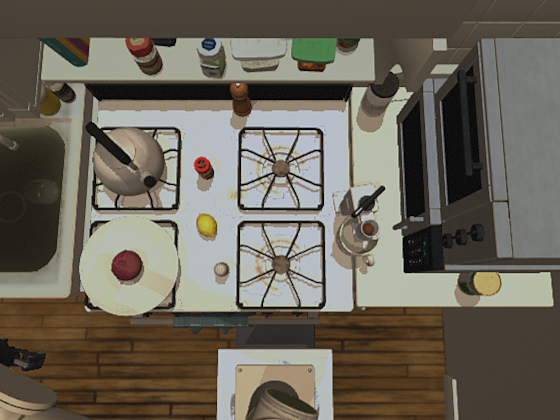

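The top view shows the knob bar from about (357,213) to (383,188), the tube at (370,229), the mug at (358,236), and a tall oven from column 402 to the right. Next I'll take an enlarged crop and measure.

```bash
cat > h.py <<'E'
import numpy as np,cv2
def W(f):
    d=np.load(f); K,R,t,Z=d["camera_matrix"],d["R"],d["t"],d["range_z"]
    v,u=np.mgrid[:420,:560]
    P=np.stack([(u-K[0,2])/K[0,0]*Z,(v-K[1,2])/K[1,1]*Z,Z],-1)
    return (P-t)@R, d["pixels"]
E
python3 - <<'E'
from h import *
P,I=W("top0.npz"); S,J=W("scene0.npz")
a=cv2.resize(I[165:275,320:450],None,fx=6,fy=5.4,interpolation=cv2.INTER_CUBIC)
cv2.imwrite("pics/c1.png",a[:,:,::-1])
np.set_printoptions(precision=3,suppress=True)
for n,Q,G in(("top",P,I),("scene",S,J)):
    m=(Q[...,2]>.25)&(Q[...,2]<.27)&(G.sum(-1)<240)&(abs(Q[...,1]+.3)<.25)&(Q[...,0]>.3)&(Q[...,0]<.8)
    p=Q[m]; r=cv2.minAreaRect(p[:,:2].astype(np.float32)); print(n,len(p),p.mean(0),r,cv2.boxPoints(r))
for u,v in [(405,200),(405,180),(425,200),(410,260),(367,205),(345,190),(370,229),(280,170),(240,100)]: print(u,v,P[v,u])
m=(P[...,2]>.215)&(P[...,2]<.2255)&(abs(P[...,1]+.3)<.12)&(P[...,0]>.35)&(P[...,0]<.75)
print(m.sum()); r=cv2.minAreaRect(P[m][:,:2].astype(np.float32));print(r)
# tall things near knob
E
```

```text
top 1092 [ 0.499 -0.344  0.262] ((0.5786483883857727, -0.28951364755630493), (0.4369586110115051, 0.21100936830043793), 0.6789723038673401) [[ 0.359 -0.187]
 [ 0.361 -0.398]
 [ 0.798 -0.392]
 [ 0.796 -0.181]]
scene 735 [ 0.452 -0.295  0.261] ((0.4266299903392792, -0.3144769072532654), (0.27215638756752014, 0.09862583875656128), 44.26256561279297) [[ 0.295 -0.374]
 [ 0.364 -0.445]
 [ 0.559 -0.255]
 [ 0.49  -0.184]]
405 200 [ 0.563 -0.37   0.057]
405 180 [ 0.619 -0.369  0.067]
425 200 [ 0.528 -0.365  0.242]
410 260 [ 0.392 -0.364  0.097]
367 205 [ 0.513 -0.221  0.259]
345 190 [ 0.602 -0.208  0.012]
370 229 [ 0.462 -0.237  0.207]
280 170 [ 0.659 -0.017  0.025]
240 100 [0.84  0.096 0.106]
611
((0.5458434820175171, -0.29333943128585815), (0.3811980187892914, 0.20600008964538574), 7.6653828620910645)
```

View pics/c1.png

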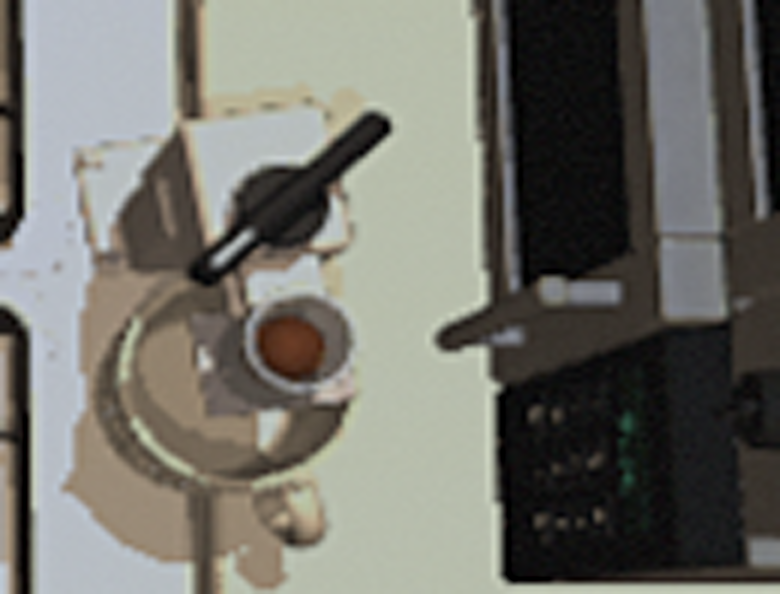

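The crop shows the knob bar from (195,275), the pointer end, to (388,122), with the hub at about (285,205). The tube is at (298,342) and the mug centre at about (230,380). An oven handle reaches to (440,340).

```bash
python3 - <<'E'
from h import *
np.set_printoptions(precision=3,suppress=True)
P,I=W("top0.npz"); S,J=W("scene0.npz")
for n,Q,G in(("top",P,I),("scene",S,J)):
    m=(Q[...,2]>.24)&(Q[...,2]<.275)&(G.sum(-1)<600)&(abs(Q[...,1]+.22)<.075)&(abs(Q[...,0]-.515)<.08)
    p=Q[m]; r=cv2.minAreaRect(p[:,:2].astype(np.float32)); c=np.linalg.svd(p[:,:2]-p[:,:2].mean(0),full_matrices=False)[2][0]
    print(n,len(p),p.mean(0),r,np.degrees(np.arctan2(c[1],c[0])))
a=np.vstack([P.reshape(-1,3),S.reshape(-1,3)])
for z0,z1 in((.1,.2),(.2,.3),(.3,.4),(.4,.6)):
    for lo,hi in((.3,.45),(.45,.55),(.55,.7)):
        p=a[(a[:,2]>z0)&(a[:,2]<z1)&(a[:,0]>lo)&(a[:,0]<hi)&(a[:,1]<-.28)&(a[:,1]>-.6)]; print(z0,lo,len(p),np.percentile(p[:,1],[99,99.9]) if len(p) else '')
E
```

```text
top 265 [ 0.522 -0.223  0.259] ((0.5240326523780823, -0.22378861904144287), (0.02724967524409294, 0.10074757039546967), 35.51833724975586) 133.15859639036316
scene 670 [ 0.517 -0.225  0.254] ((0.5197237133979797, -0.22402529418468475), (0.014914263039827347, 0.10249963402748108), 43.65814208984375) -46.33842825250251
0.1 0.3 1546 [-0.362 -0.281]
0.1 0.45 469 [-0.281 -0.28 ]
0.1 0.55 637 [-0.367 -0.367]
0.2 0.3 3000 [-0.363 -0.362]
0.2 0.45 977 [-0.33  -0.328]
0.2 0.55 1233 [-0.364 -0.364]
0.3 0.3 2761 [-0.37  -0.362]
0.3 0.45 833 [-0.384 -0.383]
0.3 0.55 1248 [-0.384 -0.383]
0.4 0.3 32029 [-0.376 -0.363]
0.4 0.45 17709 [-0.355 -0.351]
0.4 0.55 11327 [-0.351 -0.35 ]
```

```bash
python3 -m handwheel '{"gripper":[1,1,1,1,1,1,1,1,1,1,1,1,1,1,1,1,1,1,1,1],"offset":[[0,0,-2.5],[0,0,-2.5],[0,0,-2.5],[0,0,-2.5],[0,0,-2.5],[-3,-0.4,0],[-3,-0.4,0],[-3,-0.4,0],[-3,-0.4,0],[-3,-0.4,0],[-3,-0.4,0],[-3,-0.4,0],[-3,-0.4,0],[-3,-0.4,0],[-3,-0.4,0],[-3,-0.4,0],[-3,-0.4,0],[-3,-0.4,0],[-3,-0.4,0],[-3,-0.4,0]],"roll":[0.1,0.1,0.1,0.1,0.1,0,0,0,0,0,0,0,0,0,0,0,0,0,0,0]}' 30
python3 -m handwheel '{"gripper":[1,1,1,1,1,1,1,1,1,1,1,1,1,1,1,1],"offset":[[-2.35,-1.6,0],[-2.35,-1.6,0],[-2.35,-1.6,0],[-2.35,-1.6,0],[-2.35,-1.6,0],[-2.35,-1.6,0],[-2.35,-1.6,0],[-2.35,-1.6,0],[-2.35,-1.6,0],[-2.35,-1.6,0],[-2.35,-1.6,0],[-2.35,-1.6,0],[-2.35,-1.6,0],[-2.35,-1.6,0],[-2.35,-1.6,0],[0,0,0]],"roll":[0,0,0,0,0,0,0,0,0,0,0,0,0,0,0,0]}'
cat > look.py <<'E'
from station import bot, optics
from h import *
from scipy.spatial.transform import Rotation as Ro
import sys
np.set_printoptions(precision=3,suppress=True)
s=bot.read_state(); d=optics.get_image("wrist"); cv2.imwrite(sys.argv[1],d["pixels"][:,:,::-1])
K,Z,H=d["camera_matrix"],d["range_z"],d["hand_eye"]; v,u=np.mgrid[:420,:560]
P=np.stack([(u-K[0,2])/K[0,0]*Z,(v-K[1,2])/K[1,1]*Z,Z],-1)
T=P@H[:3,:3].T+H[:3,3]; Rt=Ro.from_quat(s["orientation"]).as_matrix(); Wd=T@Rt.T+s["ee_pos"]
m=(Z>0)&(Wd[...,2]>.245)&(Wd[...,2]<.27)&(np.hypot(Wd[...,0]-.52,Wd[...,1]+.224)<.07)
print(m.sum()); p=T[m]; r=cv2.minAreaRect(p[:,:2].astype(np.float32)); print("tool:",r,p[:,2].mean(),"world",Wd[m].mean(0))
c=np.linalg.svd(p[:,:2]-p[:,:2].mean(0),full_matrices=False)[2][0];print("bar angle in tool",np.degrees(np.arctan2(c[1],c[0])))
print(s["time_s"],s["ee_pos"],s["q"],s["ft_force"],"y dir",np.degrees(np.arctan2(Rt[1,1],Rt[0,1])),"z",Rt[:,2])
E
python3 look.py pics/w1.png
```

```text
time_s: 1.77
ee_pos: [0.4498, 0.2037, 0.3513]
orientation: [0.393, 0.92, -0.0, -0.0]
ft_force: [0.3, -0.1, -0.1]
opening: 0.0853
finger_force: 0.0
time_s: 3.1
ee_pos: [0.5191, -0.2199, 0.3501]
orientation: [0.395, 0.919, -0.001, -0.001]
ft_force: [0.6, 0.1, -0.7]
opening: 0.0856
finger_force: 0.0
2479
tool: ((-0.004798375070095062, -0.00047859735786914825), (0.10260751098394394, 0.014020685106515884), 0.37677010893821716) 0.0899043701002406 world [ 0.519 -0.221  0.26 ]
bar angle in tool -179.8097002845873
3.1 [ 0.519 -0.22   0.35 ] [-0.49   0.017  1.385 -0.002  1.741 -1.25 ] [ 0.643  0.092 -0.693] y dir 43.50226532776366 z [-0.002 -0.001 -1.   ]
```

View pics/w1.png

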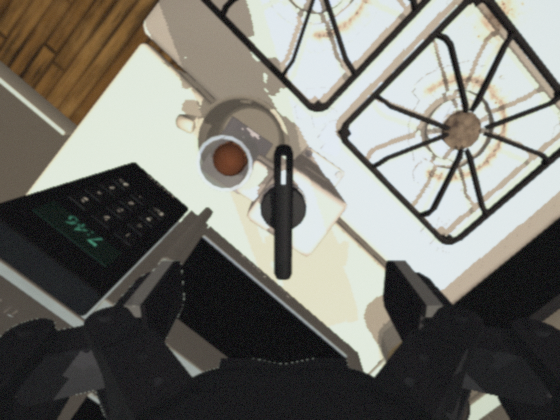

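The wrist view shows the bar vertical at column 283, rows 148–278, with its pointer end up and centred between the fingers. It is clear of the oven handle at (205,220), so I'll descend and grip.

```bash
python3 -m handwheel '{"gripper":[1,1,1,1,1,1,1,1,-1,-1,-1,-1,-1,-1,-1,-1,-1,-1],"offset":[[-0.5,0,1.2],[0,0,1.2],[0,0,1.2],[0,0,1.2],[0,0,1.2],[0,0,1.2],[0,0,1.2],[0,0,1.2],[0,0,0],[0,0,0],[0,0,0],[0,0,0],[0,0,0],[0,0,0],[0,0,0],[0,0,0],[0,0,0],[0,0,0]],"roll":[0,0,0,0,0,0,0,0,0,0,0,0,0,0,0,0,0,0]}' 40
```

```text
time_s: 4.65
ee_pos: [0.5233, -0.2195, 0.2565]
orientation: [0.393, 0.92, -0.0, 0.001]
ft_force: [-0.9, -1.0, 5.4]
opening: -0.0001
finger_force: 2.7
```

```bash
python3 look.py pics/w2.png; python3 - <<'E'
from station import bot,optics
import cv2
print(bot.finger_overhang)
d=optics.get_image("scene")["pixels"][180:340,250:430]
cv2.imwrite("pics/s2.png",cv2.resize(d,None,fx=3.6,fy=3.6,interpolation=cv2.INTER_CUBIC)[:,:,::-1])
E
```

```text
3175
tool: ((-0.00165553018450737, 0.0011021941900253296), (0.024320369586348534, 0.10237330943346024), 81.584716796875) -0.004102746257000267 world [ 0.505 -0.205  0.261]
bar angle in tool 178.4750606379806
4.65 [ 0.523 -0.219  0.256] [-0.487  0.03   1.54  -0.     1.57  -1.25 ] [-0.852 -1.038  5.384] y dir 43.70870620852985 z [ 0.001 -0.001 -1.   ]
0.019
```

View pics/w2.png

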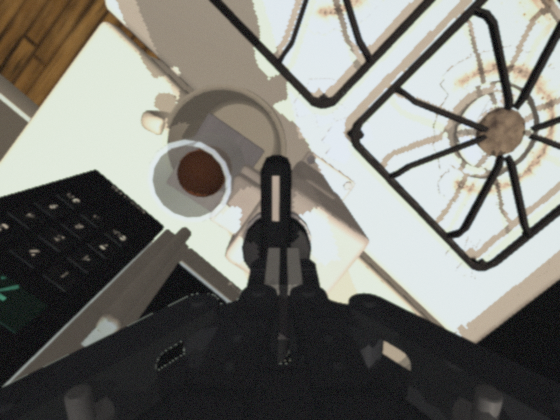

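View pics/s2.png

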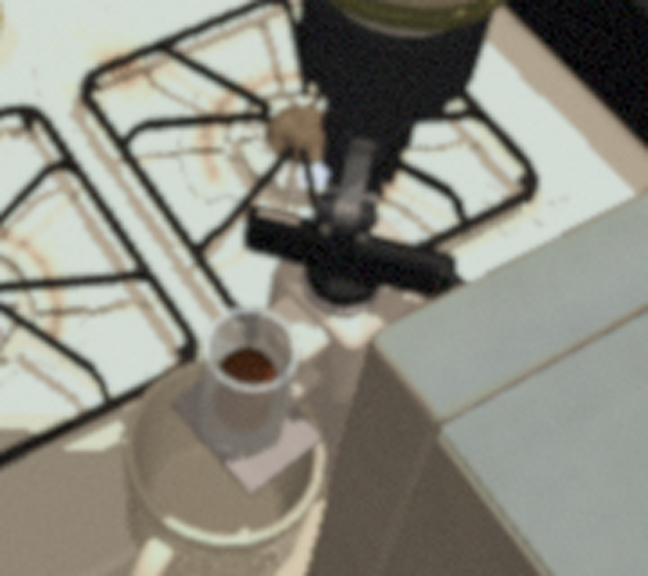

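The wrist view shows the shut pads at about (283,268), apparently over the bar, whose pointer half is visible at (277,160–240). The scene crop shows the fingertip reaching the bar at (350,225). I'll check depths to see whether the fingers are above the bar or around it.

```bash
python3 - <<'E'
from station import bot,optics
from h import *
from scipy.spatial.transform import Rotation as Ro
np.set_printoptions(precision=3,suppress=True)
s=bot.read_state(); d=optics.get_image("wrist")
K,Z,H=d["camera_matrix"],d["range_z"],d["hand_eye"]; v,u=np.mgrid[:420,:560]
P=np.stack([(u-K[0,2])/K[0,0]*Z,(v-K[1,2])/K[1,1]*Z,Z],-1); T=P@H[:3,:3].T+H[:3,3]
print("wrist (tool)")
for x,y in [(277,170),(277,200),(277,230),(277,245),(272,260),(292,260),(283,260),(283,275),(283,290),(272,280),(292,280),(283,320)]: print(x,y,T[y,x],d["pixels"][y,x])
np.savez("s2.npz",**optics.get_image("scene")); S,J=W("s2.npz")
print("scene (world)")
for cx,cy in [(355,160),(350,190),(350,205),(350,220),(350,235),(350,250),(330,240),(375,250),(280,225),(420,265)]:
    x,y=250+int(cx/3.6),180+int(cy/3.6); print(cx,cy,S[y,x],J[y,x])
E
```

```text
wrist (tool)
277 170 [ 0.045 -0.003 -0.005] [29 27 27]
277 200 [ 0.032 -0.003 -0.005] [174 160 145]
277 230 [ 0.018 -0.003 -0.004] [33 31 35]
277 245 [ 0.011 -0.003 -0.006] [26 25 28]
272 260 [ 0.012 -0.004 -0.023] [89 85 80]
292 260 [ 0.012  0.004 -0.023] [89 87 82]
283 260 [ 0.012 -0.    -0.023] [33 33 35]
283 275 [ 0.011 -0.    -0.034] [31 34 32]
283 290 [ 0.01  -0.    -0.043] [36 38 36]
272 280 [ 0.012 -0.004 -0.04 ] [83 78 76]
292 280 [ 0.012  0.003 -0.04 ] [92 90 84]
283 320 [-0.003 -0.    -0.042] [36 31 35]
scene (world)
355 160 [ 0.491 -0.245  0.366] [82 82 76]
350 190 [ 0.485 -0.253  0.359] [109 105 101]
350 205 [ 0.482 -0.257  0.355] [129 124 116]
350 220 [ 0.479 -0.262  0.352] [80 80 74]
350 235 [ 0.514 -0.23   0.274] [26 26 26]
350 250 [ 0.517 -0.229  0.257] [19 22 18]
330 240 [ 0.512 -0.219  0.258] [22 22 21]
375 250 [ 0.527 -0.236  0.26 ] [39 39 39]
280 225 [ 0.495 -0.2    0.258] [37 33 29]
420 265 [ 0.541 -0.252  0.258] [30 31 32]
```

```bash
python3 -m handwheel '{"gripper":[1,1,1,1,1,1,1,1,1,1],"offset":[[0,0,0],[0,0,0],[0,0,0],[0,0,0],[0,0,0],[0,0,0],[0,0,0],[0,0,0],[0,0,0],[0,0,0]],"roll":[0,0,0,0,0,0,0,0,0,0]}'
python3 -m handwheel '{"gripper":[-1,-1,-1,-1],"offset":[[0,0,0],[0,0,0],[0,0,0],[0,0,0]],"roll":[0,0,0,0]}'
python3 look.py pics/w3.png
```

```text
time_s: 5.68
ee_pos: [0.523, -0.2192, 0.2557]
orientation: [0.393, 0.92, -0.0, -0.0]
ft_force: [-0.3, -0.6, -0.2]
opening: 0.0854
finger_force: 0.0
time_s: 6.02
ee_pos: [0.523, -0.2192, 0.2557]
orientation: [0.393, 0.92, -0.0, 0.0]
ft_force: [0.6, 0.3, 0.0]
opening: 0.0389
finger_force: 0.0
6227
tool: ((-0.0021766331046819687, -0.004610918462276459), (0.09471359848976135, 0.05463777109980583), 26.030776977539062) -0.004873573884719128 world [ 0.518 -0.219  0.261]
bar angle in tool -179.34366138061444
6.0167 [ 0.523 -0.219  0.256] [-0.487  0.031  1.541 -0.     1.57  -1.25 ] [0.606 0.312 0.042] y dir 43.716834974361994 z [ 0. -0. -1.]
```

View pics/w3.png

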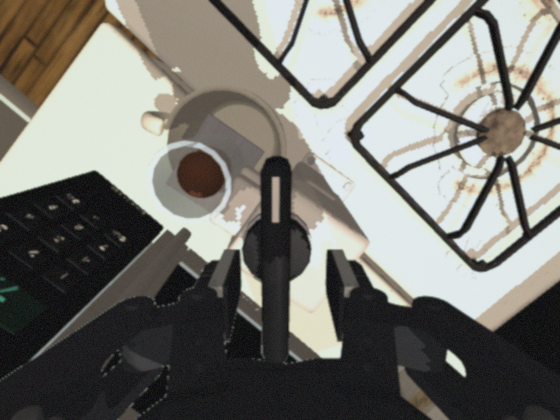

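The picture shows the half-open fingers straddling the bar (column 276) at columns 235 and 332, with no contact. I'll measure how far the fingertips really reach.

```bash
python3 - <<'E'
from station import bot,optics
from h import *
np.set_printoptions(precision=3,suppress=True)
d=optics.get_image("wrist")
K,Z,H=d["camera_matrix"],d["range_z"],d["hand_eye"]; v,u=np.mgrid[:420,:560]
P=np.stack([(u-K[0,2])/K[0,0]*Z,(v-K[1,2])/K[1,1]*Z,Z],-1); T=P@H[:3,:3].T+H[:3,3]
for x in (228,335,345,275):
    for y in range(245,330,10): print(x,y,T[y,x],end=' | ')
    print()
E
```

```text
228 245 [-0.009 -0.034  0.046] | 228 255 [-0.013 -0.033  0.039] | 228 265 [ 0.011 -0.022 -0.026] | 228 275 [ 0.012 -0.02  -0.036] | 228 285 [ 0.011 -0.019 -0.043] | 228 295 [ 0.013 -0.018 -0.052] | 228 305 [ 0.013 -0.017 -0.058] | 228 315 [ 0.017 -0.015 -0.069] | 228 325 [ 0.018 -0.014 -0.075] | 
335 245 [-0.006  0.031  0.038] | 335 255 [ 0.012  0.022 -0.017] | 335 265 [ 0.012  0.02  -0.027] | 335 275 [ 0.011  0.019 -0.035] | 335 285 [ 0.011  0.018 -0.042] | 335 295 [ 0.008  0.018 -0.043] | 335 305 [ 0.008  0.017 -0.049] | 335 315 [ 0.017  0.014 -0.07 ] | 335 325 [ 0.017  0.013 -0.074] | 
345 245 [-0.006  0.037  0.038] | 345 255 [-0.013  0.037  0.038] | 345 265 [ 0.007  0.026 -0.018] | 345 275 [ 0.008  0.024 -0.028] | 345 285 [ 0.013  0.021 -0.045] | 345 295 [ 0.013  0.02  -0.052] | 345 305 [ 0.013  0.019 -0.058] | 345 315 [ 0.013  0.018 -0.063] | 345 325 [ 0.018  0.015 -0.075] | 
275 245 [ 0.011 -0.004 -0.005] | 275 255 [ 0.007 -0.004 -0.006] | 275 265 [ 0.002 -0.004 -0.006] | 275 275 [-0.004 -0.004 -0.005] | 275 285 [-0.008 -0.004 -0.006] | 275 295 [-0.014 -0.004 -0.006] | 275 305 [-0.02  -0.004 -0.005] | 275 315 [-0.025 -0.004 -0.006] | 275 325 [-0.03  -0.004 -0.006] |
```

The real fingertips sit about 24 mm further back than stated, so the shut fingers closed on top of the bar. I'll go 2.4 cm lower and 3 mm sideways, then grip.

```bash
python3 -m handwheel '{"gripper":[0,0,0,0,0,0,0,-1,-1,-1,-1,-1,-1,-1],"offset":[[-0.1,-0.3,0],[0,0,0.6],[0,0,0.6],[0,0,0.6],[0,0,0.6],[0,0,0],[0,0,0],[0,0,0],[0,0,0],[0,0,0],[0,0,0],[0,0,0],[0,0,0],[0,0,0]],"roll":[0,0,0,0,0,0,0,0,0,0,0,0,0,0]}' 60
```

```text
time_s: 7.28
ee_pos: [0.5213, -0.2225, 0.2323]
orientation: [0.393, 0.919, -0.0, 0.0]
ft_force: [-5.9, -2.1, 4.2]
opening: 0.0128
finger_force: 59.7
```

```bash
python3 -m handwheel '{"gripper":[-1,-1,-1,-1,-1,-1,-1,-1],"offset":[[0,0,0],[0,0,0],[0,0,0],[0,0,0],[0,0,0],[0,0,0],[0,0,0],[0,0,0]],"roll":[0.1,0.1,0.1,0.1,0.1,0.1,0,0]}'; python3 -c "
from station import bot;s=bot.read_state();print(s['moment'],s['ft_force'],s['q'])"
```

```text
time_s: 7.95
ee_pos: [0.5225, -0.2219, 0.2324]
orientation: [0.646, 0.763, 0.001, 0.001]
ft_force: [4.1, 0.4, 1.5]
opening: 0.0129
finger_force: 59.4
[-0.03913674 -0.7584217   0.10647619] [4.08265685 0.35957857 1.50652846] [-4.92436499e-01  3.84655067e-02  1.57498127e+00  8.16051072e-04
  1.52570227e+00 -6.59029023e-01]
```

Turning well at low force, so I'll go on to the stop and hold.

```bash
python3 -m handwheel '{"gripper":[-1,-1,-1,-1,-1,-1,-1,-1,-1,-1,-1,-1,-1,-1,-1,-1,-1,-1,-1,-1],"offset":[[0,0,0],[0,0,0],[0,0,0],[0,0,0],[0,0,0],[0,0,0],[0,0,0],[0,0,0],[0,0,0],[0,0,0],[0,0,0],[0,0,0],[0,0,0],[0,0,0],[0,0,0],[0,0,0],[0,0,0],[0,0,0],[0,0,0],[0,0,0]],"roll":[0.1,0.1,0.1,0.1,0.1,0.1,0.03,0,0,0,0,0,0,0,0,0,0,0,0,0]}'; python3 - <<'E'
from station import bot,optics
import cv2,numpy as np
s=bot.read_state();print(s['moment'],s['ft_force'],s['q'])
d=optics.get_image("scene"); np.savez("s4.npz",**d); a=d["pixels"][180:360,250:430]
b=optics.get_image("wrist")["pixels"]; b=cv2.resize(b,(400,300))
a=cv2.resize(a,(400,400),interpolation=cv2.INTER_CUBIC); b=cv2.copyMakeBorder(b,0,100,0,0,cv2.BORDER_CONSTANT)
cv2.imwrite("pics/s4.png",np.hstack([a,b])[:,:,::-1])
E
```

```text
time_s: 9.62
ee_pos: [0.524, -0.2221, 0.2324]
orientation: [0.85, 0.527, 0.002, 0.002]
ft_force: [13.4, -2.6, -2.9]
opening: 0.0126
finger_force: 59.2
[-0.42598569 -1.98246738  0.48610885] [13.38197986 -2.644795   -2.89204322] [-4.91989597e-01  3.91382812e-02  1.57424653e+00  1.50545614e-03
  1.52268779e+00 -3.02501399e-02]
```

View pics/s4.png

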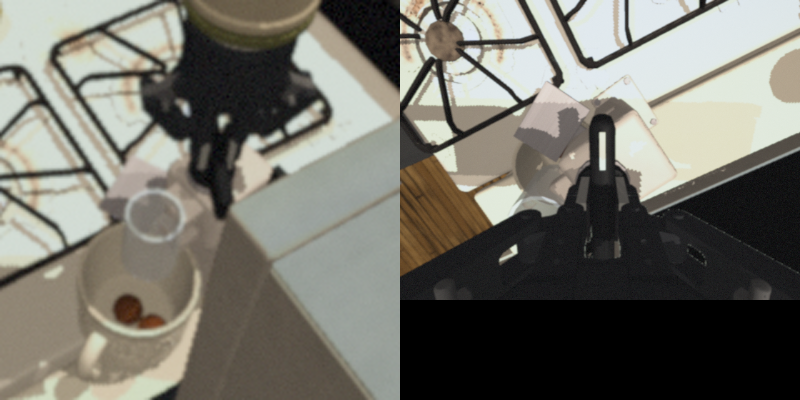

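Both walnuts lie in the mug at (127,308) and (152,322) of the left picture. The moment of 0.49 Nm shows the knob is at its stop. I'll turn back with the spring, open and retreat upward.

```bash
python3 -m handwheel '{"gripper":[-1,-1,-1,-1,-1,-1,-1,-1,-1,-1,-1,-1,-1,0,0,0,0,0,0],"offset":[[0,0,0],[0,0,0],[0,0,0],[0,0,0],[0,0,0],[0,0,0],[0,0,0],[0,0,0],[0,0,0],[0,0,0],[0,0,0],[0,0,0],[0,0,0],[0,0,0],[0,0,0],[0,0,0],[0,0,0],[0,0,0],[0,0,0]],"roll":[-0.1,-0.1,-0.1,-0.1,-0.1,-0.1,-0.1,-0.1,-0.1,-0.1,-0.1,-0.1,0,0,0,0,0,0,0]}' && python3 -m handwheel '{"gripper":[0,0,0,0,0,0,0,0,0,0,0,0,0,0,0,0],"offset":[[0,0,-1],[0,0,-1],[0,0,-1],[0,0,-2],[0,0,-2],[0,0,-2],[0,0,-2],[0,0,-2],[0,0,0],[0,0,0],[0,0,0],[0,0,0],[0,0,0],[0,0,0],[0,0,0],[0,0,0]],"roll":[0,0,0,0,0,0,0,0,0,0,0,0,0,0,0,0]}'; python3 look.py pics/w5.png; python3 - <<'E'
from station import optics
import cv2
a=optics.get_image("scene")["pixels"][180:360,250:430]; b=cv2.imread("pics/w5.png")[:,:,::-1]
import numpy as np
b=cv2.copyMakeBorder(cv2.resize(b,(400,300)),0,100,0,0,cv2.BORDER_CONSTANT)
cv2.imwrite("pics/s5.png",np.hstack([cv2.resize(a,(400,400)),b])[:,:,::-1])
E
```

```text
time_s: 11.3
ee_pos: [0.5215, -0.2218, 0.2315]
orientation: [0.407, 0.913, 0.0, -0.0]
ft_force: [0.9, 0.2, -0.1]
opening: 0.0424
finger_force: 0.0
time_s: 12.63
ee_pos: [0.5214, -0.2219, 0.3612]
orientation: [0.407, 0.914, 0.0, -0.0]
ft_force: [0.1, -0.1, 0.5]
opening: 0.0426
finger_force: 0.0
2286
tool: ((-0.0016288943588733673, -0.0009112292900681496), (0.014006037265062332, 0.10239581763744354), 88.90393829345703) 0.10100700749918876 world [ 0.52  -0.221  0.26 ]
bar angle in tool 178.8841494470252
12.6333 [ 0.521 -0.222  0.361] [-0.493  0.026  1.356  0.     1.761 -1.226] [ 0.134 -0.093  0.499] y dir 41.99946796218256 z [-0.001  0.    -1.   ]
```

View pics/s5.png

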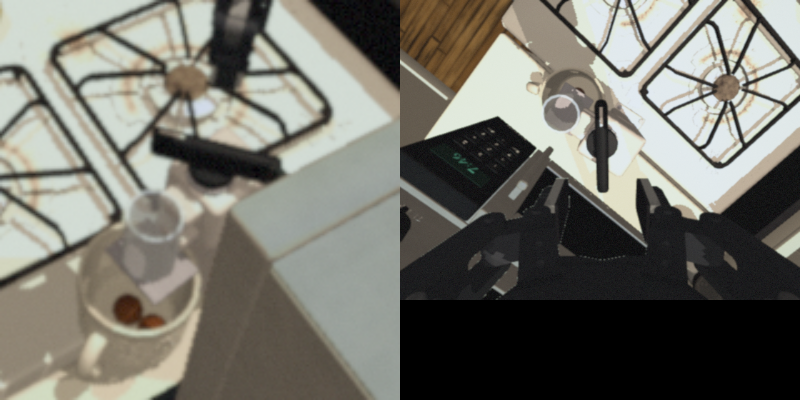

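The picture shows both nuts in the mug and the shutter closed. The knob is back within 0.3° of its starting angle and the arm is clear.

```bash
python3 -c "
from station import bot;print(bot.close_job())"
```

```text
the job is handed in; nothing more can be done
None
```

I turned the knob to its stop and held it there; both walnuts dropped into the mug, which stayed under the tube. The knob sprang back to rest, the arm is clear, and I handed the job in at about 12.7 s; the hand-in gave no verdict, and I didn't measure the bystanders afterwards.

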